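Bring the red score wheel level with the blue one

ROBOT

A 6-joint arm with a two-finger parallel gripper is mounted at the origin on the work surface. World frame = base frame: x ahead of the robot, y to its left, z up, the work surface at z = 0. Lengths are in m, angles in degrees, forces in N, time in s.
With the tool pointing down it reaches from about 0.3 to 0.75 m from the base axis. Payload 8.5 kg.
Tool frame: the origin (TCP) lies midway between the tips of the shut fingers; the grasp point (between the pads) lies 19 mm behind it; z points along the fingers, y is the direction in which the jaws open and shut (so a half turn about z gives the same grasp; the last joint's range is limited). The gripper opens to 85 mm and grips with 20 to 120 N. Pads are 22 mm wide; open, the fingers measure 114 mm over their backs; the gripper's body (76 mm by 85 mm) begins 54 mm behind the grasp point. The pads swing forward as they close: fully open they stand 13 mm farther back than shut.
Start: joints at [-77.195, 21.807, 74.336, -0, 83.858, -12.336], TCP at [0.234, -0.498, 0.231] pointing down, gripper open.
Joint ranges: [-178.18, 178.18], [-50.72, 133.34], [12.68, 142.11], [-81.47, 261.47], [9.98, 163.14], [-165.26, 165.26]. Speed limits (degrees/s): [136.94, 136.94, 180, 180, 180, 180].

INTERFACE

Orientations are given as a 3x3 rotation matrix whose columns are the frame's x, y, z axes.
In Python, from rig import env, viewer, ticket gives the robot as it stands. The module is installed in compiled form; this text tells all that it offers.
- The arm moves only by the shell command python3 -m pendant 'ROWS' [FORCE]. ROWS is JSON, a list of rows, each a list of 3 entries, a list of its own where there are three numbers: the shift along the world's x, y, z in mm, then the turn about the world's z in rad, then the opening, from -1 (shut) to 1 (fully open). A call has 1 to 12 rows; each row shifts and turns the pose as measured when the row begins; what a row does not reach is not made up. A row lasts 1/8 s, in which the tool goes at most 62.5 mm and 10.7 degrees, less where a joint would pass 70% of its speed; a pose out of reach is approached as far as the arm can. A call with a gripper value outside its range is refused whole. The fingers move at their own pace and stop on an object; FORCE is the grip in N (left out, the last holds). Time passes only in rows, so rows that do not move let the fingers close. It gives the time, the measured TCP pose, the force and the opening at its end, in the units of the state.
- env.observe(): the state, without advancing time (a new reading comes with each control period).
- viewer.get_image(name): name is "scene" or "top"; returns (picture, depth): 420x560x3 uint8, red, green, blue; 420x560 float32, m along the optical axis (not along the pixel's ray), 0 where there is no reading.
- viewer.camera_params(name): a dict with "fx", "fy", "cx", "cy" (pixels), "rvec" (rotation vector, rad) and "tvec" (3), from world to camera coordinates, as OpenCV has them. Camera axes: x right, y down, z forward; pixel columns grow to the right and rows downward; lengths in m; the calibration is good to about 2 mm. A picture is of the moment at which its call begins. camera_params takes no time and is no camera call.
- ticket.close_job(): hands the job in, once; it reports no verdict.
The state is a dict: "time_s": time; "q": joint angles; "qvel": joint speeds; "joint_efforts": joint torques, N m; "position": TCP position; "tool_rot": TCP orientation; "ft_force": force on the tool from outside, world axes, zero at the start; "wrist_torque": the same for the moment, N m; "grip_width": finger opening in m.
Only numpy, scipy, OpenCV 4.12 (cv2) and the standard library are available. Lean on these libraries where they do the work, as an engineer would, in place of code of your own. Each camera call takes 0.05 s, during which the arm holds its last target. There are 200 camera calls.

TASK

Red has just drawn level with blue on seven points. With a fingertip on the knurled wheel of the red score counter, roll the wheel up until it rests in the click with seven pips on top, like the blue counter's wheel. Do not pick up, tip or push along either counter, leave blue's wheel as it is, and leave the mug, the keys, the loose cube and the box of cubes where they are.

Things in the scene. Friction and masses are not known exactly. Their poses are not given: they have to be found in the camera images.
- red_counter: red player's score counter, loose: pale wooden block 110 mm (x) by 84 (y) by 57 high with red deck, about 0.7 kg. Origin: centre of its underside. A thumbwheel, radius 32 mm, 30 wide, stands 11 mm out of the middle of the deck in a slot 54 (x) by 33 (y); axle along y, 36 mm up. Knurled black edges, ten flat faces between them with black pips.
- blue_counter: blue player's score counter, loose: pale wooden block 110 mm (x) by 84 (y) by 57 high with blue deck, about 0.7 kg. Origin: centre of its underside. A thumbwheel, radius 32 mm, 30 wide, stands 11 mm out of the middle of the deck in a slot 54 (x) by 33 (y); axle along y, 36 mm up. Knurled black edges, ten flat faces between them with black pips.
- red_wheel (a joint): red wheel's turn in rad: 0.6283 times the pips on the face at its top (blank 0, nine 5.655; stops at -0.25 and 5.90). Grows, counting up, as the wheel's top rolls towards the counter's +x, away from the robot; the face with one pip more lies on the -x side of the top one. A click each 36 deg; let go between two, it snaps to the nearer unless balanced midway. 4 yellow, 5 green, 6 orange, 7 pale blue. Starts at 4 to 6.
- blue_wheel (a joint): blue wheel's turn in rad: 0.6283 times the pips on the face at its top (blank 0, nine 5.655; stops at -0.25 and 5.90). Grows, counting up, as the wheel's top rolls towards the counter's +x, away from the robot; the face with one pip more lies on the -x side of the top one. A click each 36 deg; let go between two, it snaps to the nearer unless balanced midway. 4 yellow, 5 green, 6 orange, 7 pale blue. Stands at 7.
- red_top (a point): point on the red counter at the top of its wheel, on the middle of its width (68 mm above the underside; fixed to the counter, axes as the counter's). Some 1 N along the rim takes the wheel over a click; a fingertip pressed on it with 3 to 15 N does not slip, and its stroke of 20 mm along the counter's +x counts one up
- mug: teal mug, 82 mm across, 95 mm high, handle to its +y, with pencils standing up to 165 mm; origin at the centre of its underside
- keys: flat ring of game keys on a steel clip, about 115 mm long in x, 85 mm wide, 7 mm high; origin under the centre of the ring
- cube_box: pale wooden box of coloured cubes, 125 by 125 mm, cubes heaped to 57 mm; origin at the centre of its underside
- cube: loose green cube, 25 mm; origin at the centre of its underside
- tray: black plastic dice tray, 180 mm (x) by 260 mm (y) by 42 mm high, its lid standing open on the +x rim to about 225 mm, two dice inside; fixed; origin at the centre of its underside

How it is judged:
By the outcome, as a careful person would: the job done as asked, in the order asked, and still so for the second after the job is handed in, with the robot touching nothing.
It also fails if it takes over 42 s, if anything falls off the work surface, if the arm or the gripper's body presses on something with over 40 N, if the wrist force passes 120 N, or if a joint passes its speed limit or range.

## Working session

There is one attempt and no reset: what is moved stays moved. The work goes in short steps, Python scripts to look and compute and a shell command to move; the robot and the scene stay as the last step left them, time stands still between calls to the robot, and variables do not carry over. Pictures are saved under pics/ and viewed, about 8 in all and at most 12, crops included, and the job is handed in when it is done.

```bash
mkdir -p pics
cat > h.py <<'E'
import numpy as np, cv2
from rig import env, viewer, ticket
def snap(n,fn=None):
    im,d=viewer.get_image(n)
    if fn: cv2.imwrite('pics/'+fn,im[:,:,::-1])
    return im,d
def cam(n):
    p=viewer.camera_params(n); R=cv2.Rodrigues(np.array(p['rvec'],float))[0]; t=np.array(p['tvec'],float).ravel()
    return p,R,t
def ray(n,u,v,z):
    p,R,t=cam(n); d=R.T@np.array([(u-p['cx'])/p['fx'],(v-p['cy'])/p['fy'],1]); c=-R.T@t
    return c+d*(z-c[2])/d[2]
def cloud(n,d):
    p,R,t=cam(n); v,u=np.mgrid[:d.shape[0],:d.shape[1]]
    P=np.stack([(u-p['cx'])/p['fx']*d,(v-p['cy'])/p['fy']*d,d],-1)
    return (P-t)@R
E
python3 - <<'E'
from h import *
a,_=snap('top','top1.png'); b,_=snap('scene','scene1.png')
s=env.observe(); print(s['position'],s['tool_rot'],s['ft_force'],s['grip_width'],s['time_s'])
for n in('top','scene'):
    p,R,t=cam(n); print(n,-R.T@t,R[2])
E
```

```text
[ 0.23361794 -0.49762177  0.23075531] [[ 9.05234616e-01  4.24911980e-01 -3.15437905e-04]
 [ 4.24912009e-01 -9.05233702e-01  1.31536915e-03]
 [ 2.73371086e-04 -1.32475104e-03 -9.99999085e-01]] [-0.15102975  1.3204931   0.60417893] 0.08525440715988694 0.1
top [ 0.53078057 -0.11583875  1.08884409] [ 0.08834713 -0.0140543  -0.99599059]
scene [ 1.4316848  -0.3616845   1.13706657] [-0.59428026  0.17098008 -0.78587327]
```

View pics/top1.png

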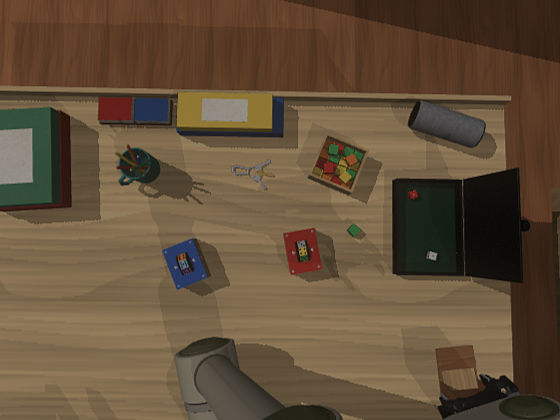

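View pics/scene1.png

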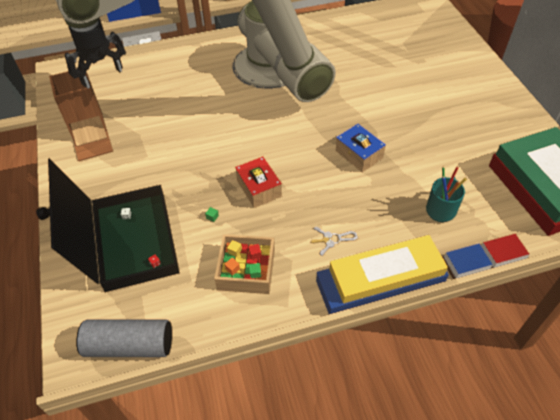

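The top view shows the red counter at about (302,251), the blue at (186,264), and the gripper at lower right. The loose cube is at (355,230). Next I measure the red counter and enlarge both wheels.

```bash
cat >> h.py <<'E'
def deck(im,n,lo,hi,box):
    hsv=cv2.cvtColor(im,cv2.COLOR_RGB2HSV); m=cv2.inRange(hsv,lo,hi)
    if lo[0]==0: m|=cv2.inRange(hsv,(170,lo[1],lo[2]),(180,255,255))
    k=np.zeros_like(m); x0,y0,x1,y1=box; k[y0:y1,x0:x1]=m[y0:y1,x0:x1]
    c=np.vstack([c for c in cv2.findContours(k,cv2.RETR_EXTERNAL,cv2.CHAIN_APPROX_NONE)[0] if cv2.contourArea(c)>80])
    P=np.array([ray(n,u,v,.057)[:2] for u,v in c[:,0]],np.float32)*1000
    (x,y),(w,h),a=cv2.minAreaRect(P)
    if w<h: w,h,a=h,w,a+90
    a=(a+90)%180-90
    return np.round([x,y,w,h,a],1)
RED=((0,130,60),(10,255,255)); BLU=((105,120,50),(130,255,255))
E
python3 - <<'E'
from h import *
a,d=snap('top'); b,e=snap('scene')
for nm,im,n,c,box in(('red',a,'top',RED,(275,220,330,285)),('blue',a,'top',BLU,(155,230,215,295)),('red',b,'scene',RED,(228,150,290,210)),('blue',b,'scene',BLU,(330,115,395,170))):
    print(nm,n,deck(im,n,*c,box))
P=cloud('top',d); 
for u,v in((302,251),(302,243),(302,230),(186,264),(355,230)): print(u,v,np.round(P[v,u]*1000))
f=lambda im,x,y,k:cv2.resize(im[y:y+60,x:x+80],None,fx=5,fy=5,interpolation=cv2.INTER_CUBIC)
o=np.vstack([np.hstack([f(a,262,220,5),f(a,146,234,5)]),np.hstack([f(b,218,150,5),f(b,322,112,5)])])
cv2.imwrite('pics/z1.png',o[:,:,::-1])
E
```

```text
red top [ 507.4 -169.8  110.2   85.1   11.1]
blue top [470.6 135.2 107.1  83.1  22.8]
red scene [ 510.6 -171.6  113.3   86.5   10.9]
blue scene [473.9 134.  106.5  81.6  23.1]
302 251 [ 508. -169.   70.]
302 243 [ 528. -169.   64.]
302 230 [ 562. -169.   57.]
186 264 [470. 128.  70.]
355 230 [ 565. -314.   26.]
```

View pics/z1.png

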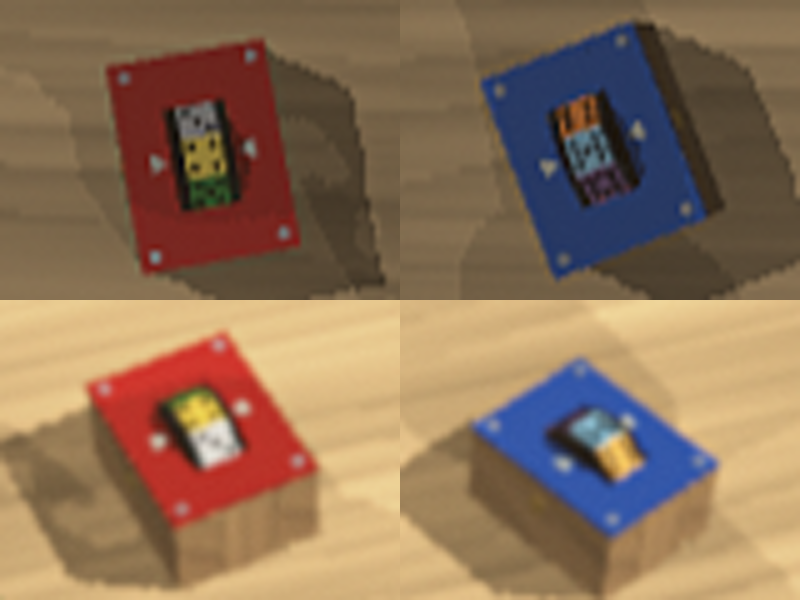

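Both wheels show clearly. Red has yellow 4 on top with green 5 on the robot side, so it needs three clicks up. Blue has pale blue 7 on top. The red counter's centre is about (508.5, -170.5) mm with yaw 11°, so +x' is (0.982, 0.191). I shut the gripper, align it and move above the start of the stroke.

```bash
python3 -m pendant '[[[0,50,0],-0.12,-1],[[0,50,0],-0.126,-1],[[20,50,0],0,-1],[[40,50,0],0,-1],[[50,50,0],0,-1],[[50,50,0],0,-1],[[50,25,-20],0,-1],[[40,0,-40],0,-1],[[0,0,0],0,-1],[[0,0,0],0,-1]]' 40
```

```text
time_s: 1.45
position: [0.474, -0.1772, 0.1689]
tool_rot: [[0.983, 0.181, 0.002], [0.181, -0.983, -0.0], [0.002, 0.001, -1.0]]
ft_force: [-1.1, -0.1, 0.8]
grip_width: 0.0001
```

```bash
python3 -m pendant '[[[15,3,-30],0,-1],[[10,2,-30],0,-1],[[0,0,-20],0,-1],[[0,0,0],0,-1],[[0,0,0],0,-1]]'
```

```text
time_s: 2.08
position: [0.4982, -0.1758, 0.0941]
tool_rot: [[0.984, 0.176, 0.012], [0.176, -0.984, -0.007], [0.01, 0.009, -1.0]]
ft_force: [1.0, -0.3, -0.2]
grip_width: -0.0001
```

Run:
```python
from h import *
s=env.observe(); print(s['position']*1000,s['ft_force'])
a,_=snap('top'); b,_=snap('scene')
f=lambda im,x,y:cv2.resize(im[y:y+100,x:x+90],None,fx=4.4,fy=5,interpolation=cv2.INTER_CUBIC)
cv2.imwrite('pics/z2.png',np.hstack([f(a,255,200),f(b,210,120)])[:,:,::-1])
```

```text
[ 498.1568711  -175.78507033   94.05647268] [ 1.02793496 -0.3335381  -0.18733589]
```

View pics/z2.png

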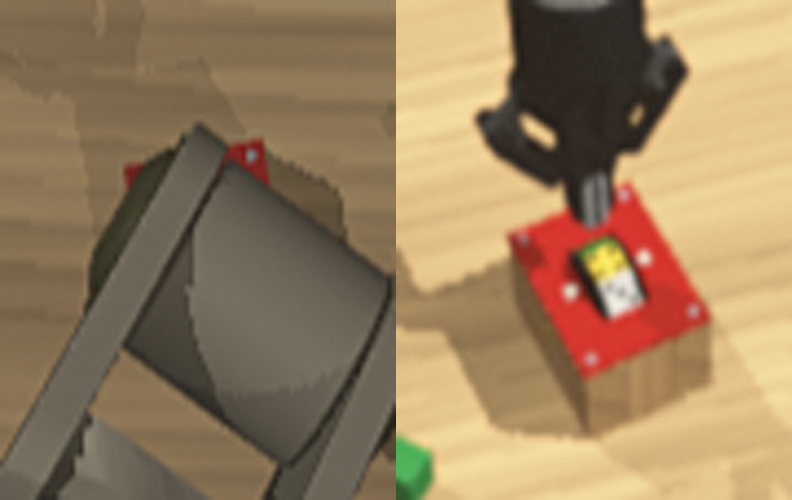

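The scene view shows the fingertip lined up behind and above the wheel, with the view onto it clear. I go down to touch it.

```bash
python3 -m pendant '[[[0,3.5,-14],0,-1],[[0,0,-7],0,-1],[[0,0,-2],0,-1],[[0,0,0],0,-1]]'
```

```text
time_s: 2.68
position: [0.4983, -0.1719, 0.0701]
tool_rot: [[0.984, 0.176, 0.013], [0.176, -0.984, -0.007], [0.011, 0.009, -1.0]]
ft_force: [1.4, -0.2, -0.1]
grip_width: 0.0003
```

```bash
python3 -m pendant '[[[0,0,-1.5],0,-1],[[0,0,0],0,-1]]';python3 -m pendant '[[[0,0,-1.5],0,-1],[[0,0,0],0,-1]]'
```

```text
time_s: 2.92
position: [0.4985, -0.172, 0.0687]
tool_rot: [[0.984, 0.176, 0.013], [0.176, -0.984, -0.008], [0.011, 0.01, -1.0]]
ft_force: [0.2, -0.5, -0.1]
grip_width: -0.0002
time_s: 3.18
position: [0.4988, -0.1722, 0.0678]
tool_rot: [[0.984, 0.176, 0.014], [0.176, -0.984, -0.008], [0.012, 0.011, -1.0]]
ft_force: [-1.2, 0.6, 2.3]
grip_width: 0.0
```

```bash
python3 -m pendant '[[[0,0,-1],0,-1]]';python3 -m pendant '[[[0,0,-1],0,-1]]'; python3 -m pendant '[[[2,0.4,-1],0,-1]]'; python3 -m pendant '[[[2,0.4,-1],0,-1]]'
```

```text
time_s: 3.3
position: [0.4989, -0.1722, 0.0675]
tool_rot: [[0.984, 0.176, 0.015], [0.176, -0.984, -0.009], [0.013, 0.011, -1.0]]
ft_force: [-2.7, 1.9, 12.8]
grip_width: -0.0002
time_s: 3.42
position: [0.4992, -0.1722, 0.0675]
tool_rot: [[0.984, 0.176, 0.016], [0.176, -0.984, -0.009], [0.014, 0.012, -1.0]]
ft_force: [-3.3, 2.8, 13.3]
grip_width: -0.0002
time_s: 3.55
position: [0.5016, -0.1718, 0.0677]
tool_rot: [[0.984, 0.176, 0.018], [0.176, -0.984, -0.01], [0.016, 0.013, -1.0]]
ft_force: [-1.5, 3.0, 13.0]
grip_width: -0.0
time_s: 3.68
position: [0.5041, -0.1712, 0.0678]
tool_rot: [[0.984, 0.176, 0.02], [0.176, -0.984, -0.01], [0.018, 0.013, -1.0]]
ft_force: [-1.6, 3.2, 10.9]
grip_width: -0.0001
```

Pressing at about 12 N, the wheel follows. I continue the stroke.

```bash
python3 -m pendant '[[[2.2,0.4,-0.8],0,-1],[[2.2,0.4,-0.8],0,-1]]'; python3 -m pendant '[[[2.2,0.4,-0.9],0,-1],[[2.2,0.4,-0.9],0,-1]]'; python3 -m pendant '[[[2.2,0.4,-0.9],0,-1],[[1.5,0.3,-0.9],0,-1]]'
python3 - <<'E'
from h import *
b,_=snap('scene')
cv2.imwrite('pics/z3.png',cv2.resize(b[120:220,210:310],None,fx=5,fy=5,interpolation=cv2.INTER_CUBIC)[:,:,::-1])
E
```

```text
time_s: 3.92
position: [0.5095, -0.1701, 0.0679]
tool_rot: [[0.984, 0.176, 0.023], [0.176, -0.984, -0.011], [0.021, 0.015, -1.0]]
ft_force: [-1.0, 1.9, 8.3]
grip_width: 0.0001
time_s: 4.18
position: [0.515, -0.1691, 0.068]
tool_rot: [[0.984, 0.176, 0.026], [0.177, -0.984, -0.011], [0.024, 0.016, -1.0]]
ft_force: [0.1, 1.8, 8.3]
grip_width: -0.0003
time_s: 4.42
position: [0.5199, -0.1681, 0.0678]
tool_rot: [[0.984, 0.176, 0.03], [0.177, -0.984, -0.012], [0.027, 0.017, -0.999]]
ft_force: [-0.9, 1.7, 6.0]
grip_width: -0.0005
```

View pics/z3.png

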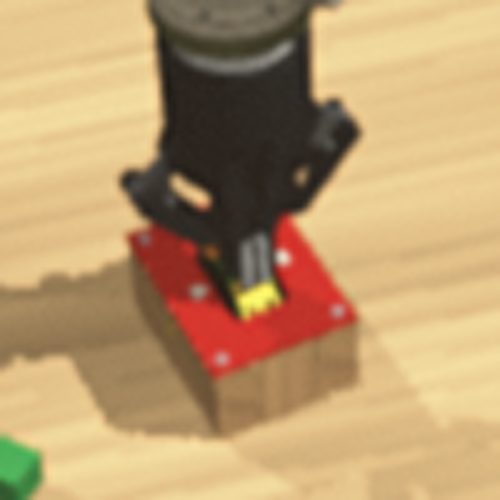

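The wheel rolled about one click: yellow is now the front face. I lift, go back and repeat.

```bash
python3 -m pendant '[[[0,0,8],0,-1],[[0,0,2],0,-1],[[-11,-2,0],0,-1],[[-10,-2,0],0,-1],[[0,0,0],0,-1]]'
```

```text
time_s: 5.1
position: [0.4969, -0.1724, 0.0779]
tool_rot: [[0.984, 0.176, 0.029], [0.176, -0.984, -0.012], [0.027, 0.017, -1.0]]
ft_force: [0.3, -0.3, 0.3]
grip_width: 0.0003
```

Run:
```python
from h import *
b,_=snap('scene')
print(deck(b,'scene',*RED,(228,150,290,210)))
cv2.imwrite('pics/z4.png',cv2.resize(b[120:220,210:310],None,fx=5,fy=5,interpolation=cv2.INTER_CUBIC)[:,:,::-1])
```

```text
[ 510.1 -171.5  114.5   86.9   11. ]
```

View pics/z4.png

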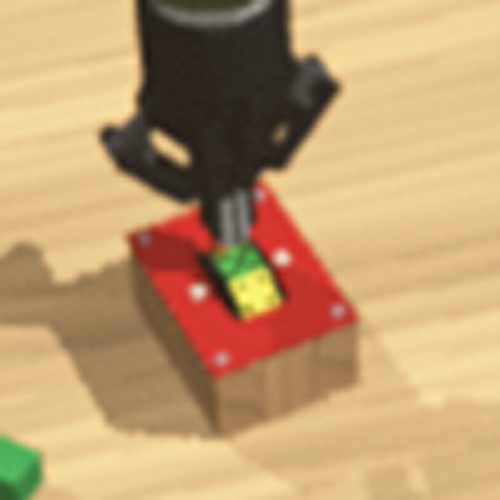

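Green 5 is on top and the counter has not moved. Second stroke.

```bash
python3 -m pendant '[[[1.5,0,-6],0,-1],[[0,0,-3],0,-1],[[0,0,-1],0,-1]]';python3 -m pendant '[[[0,0,-1],0,-1],[[0,0,-0.9],0,-1]]'
```

```text
time_s: 5.52
position: [0.4995, -0.1725, 0.0675]
tool_rot: [[0.984, 0.176, 0.03], [0.177, -0.984, -0.012], [0.028, 0.017, -0.999]]
ft_force: [-2.2, 2.8, 11.5]
grip_width: 0.0002
time_s: 5.78
position: [0.5004, -0.1724, 0.0675]
tool_rot: [[0.984, 0.177, 0.033], [0.177, -0.984, -0.013], [0.03, 0.019, -0.999]]
ft_force: [-2.4, 2.8, 10.4]
grip_width: -0.0001
```

```bash
python3 -m pendant '[[[2.2,0.4,-0.9],0,-1],[[2.2,0.4,-0.9],0,-1],[[2.2,0.4,-0.9],0,-1],[[2.2,0.4,-0.9],0,-1]]'; python3 -m pendant '[[[2.2,0.4,-0.9],0,-1],[[2.2,0.4,-0.9],0,-1],[[2.2,0.4,-0.9],0,-1]]'
```

```text
time_s: 6.28
position: [0.5117, -0.1701, 0.068]
tool_rot: [[0.983, 0.177, 0.04], [0.178, -0.984, -0.015], [0.037, 0.022, -0.999]]
ft_force: [-1.1, 2.2, 9.9]
grip_width: 0.0002
time_s: 6.65
position: [0.5204, -0.1685, 0.0678]
tool_rot: [[0.983, 0.178, 0.045], [0.179, -0.984, -0.016], [0.042, 0.024, -0.999]]
ft_force: [-0.9, 2.1, 5.6]
grip_width: -0.0002
```

```bash
python3 -m pendant '[[[0,0,8],0,-1],[[0,0,2],0,-1],[[-10,-2,0],0,-1],[[-10,-2,0],0,-1],[[0,0,0],0,-1]]'
python3 - <<'E'
from h import *
b,_=snap('scene')
print(deck(b,'scene',*RED,(228,150,290,210)))
cv2.imwrite('pics/z5.png',cv2.resize(b[120:220,210:310],None,fx=5,fy=5,interpolation=cv2.INTER_CUBIC)[:,:,::-1])
E
```

```text
time_s: 7.28
position: [0.4984, -0.1726, 0.078]
tool_rot: [[0.983, 0.178, 0.044], [0.179, -0.984, -0.016], [0.041, 0.023, -0.999]]
ft_force: [-0.1, 1.8, -0.7]
grip_width: -0.0002
[ 510.  -171.5  114.3   87.    10.7]
```

View pics/z5.png

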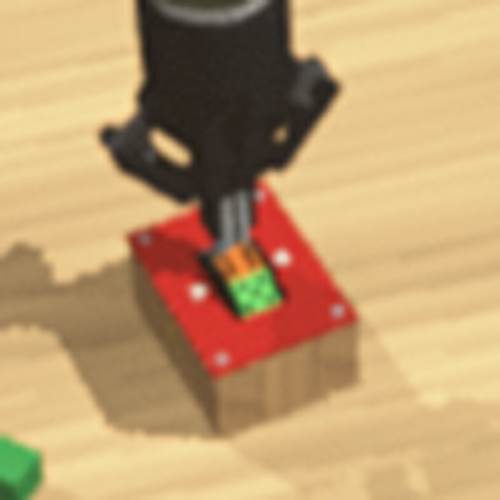

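Orange 6 is on top and the counter is still in place. Third stroke, with the same rows.

```bash
python3 -m pendant '[[[0.5,0,-6],0,-1],[[0,0,-3],0,-1],[[0,0,-1],0,-1]]';python3 -m pendant '[[[0,0,-1],0,-1],[[0,0,-0.9],0,-1]]';  python3 -m pendant '[[[2.2,0.4,-0.9],0,-1],[[2.2,0.4,-0.9],0,-1],[[2.2,0.4,-0.9],0,-1],[[2.2,0.4,-0.9],0,-1]]'
```

```text
time_s: 7.7
position: [0.4998, -0.1727, 0.0674]
tool_rot: [[0.983, 0.178, 0.045], [0.179, -0.984, -0.016], [0.041, 0.024, -0.999]]
ft_force: [-0.9, 1.2, 10.8]
grip_width: -0.0001
time_s: 7.95
position: [0.5007, -0.1726, 0.0675]
tool_rot: [[0.983, 0.178, 0.048], [0.179, -0.984, -0.017], [0.044, 0.025, -0.999]]
ft_force: [-1.6, 3.1, 11.0]
grip_width: -0.0002
time_s: 8.45
position: [0.5119, -0.1704, 0.0681]
tool_rot: [[0.982, 0.179, 0.055], [0.18, -0.983, -0.019], [0.051, 0.028, -0.998]]
ft_force: [-0.9, 3.1, 10.5]
grip_width: -0.0001
```

```bash
python3 -m pendant '[[[2.2,0.4,-0.9],0,-1],[[2.2,0.4,-0.9],0,-1],[[2.2,0.4,-0.9],0,-1]]'; python3 -m pendant '[[[0,0,8],0,-1],[[0,0,20],0,-1],[[-10,-2,40],0,-1],[[-50,-10,40],0,-1],[[-50,-40,30],0,-1],[[-50,-40,0],0,-1],[[-30,-50,0],0,-1],[[0,-50,0],0,-1],[[0,0,0],0,-1]]'
python3 - <<'E'
from h import *
a,_=snap('top'); b,_=snap('scene')
for nm,im,n,c,box in(('red',a,'top',RED,(275,220,330,285)),('blue',a,'top',BLU,(155,230,215,295)),('red',b,'scene',RED,(228,150,290,210))):
    print(nm,n,deck(im,n,*c,box))
f=lambda im,x,y:cv2.resize(im[y:y+60,x:x+80],None,fx=5,fy=5,interpolation=cv2.INTER_CUBIC)
o=np.vstack([np.hstack([f(a,262,220),f(a,146,234)]),np.hstack([f(b,218,150),f(b,322,112)])])
cv2.imwrite('pics/z6.png',o[:,:,::-1])
E
```

```text
time_s: 8.82
position: [0.5206, -0.1687, 0.068]
tool_rot: [[0.982, 0.179, 0.06], [0.181, -0.983, -0.02], [0.056, 0.03, -0.998]]
ft_force: [-0.8, 1.6, 3.9]
grip_width: 0.0003
time_s: 9.95
position: [0.3334, -0.3588, 0.2079]
tool_rot: [[0.981, 0.182, 0.061], [0.183, -0.983, -0.026], [0.056, 0.036, -0.998]]
ft_force: [-0.2, -0.2, -0.4]
grip_width: 0.0001
red top [ 507.4 -169.8  110.2   85.1   11.1]
blue top [470.9 135.3 107.6  83.1  22.8]
red scene [ 510.6 -171.5  113.2   86.8   11. ]
```

View pics/z6.png

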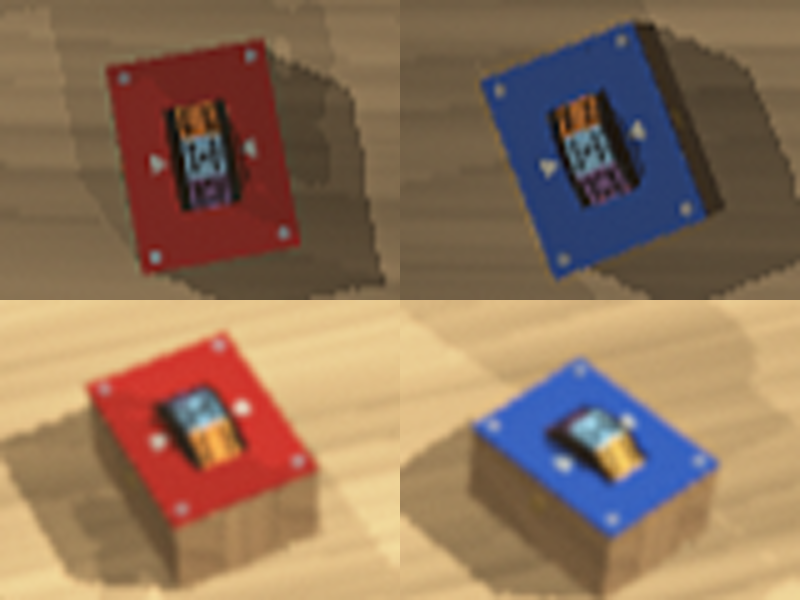

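Both views show red's pale blue 7 face centred on top, matching blue. The red deck measures the same as before, and the arm is clear.

```bash
python3 -c "
from h import *
print(ticket.close_job())"
```

```text
the job is handed in; nothing more can be done
None
```

The red counter now rests in the seven click, matching blue. I rolled its wheel from 4 to 7 with three fingertip strokes of about 20 mm along the counter's +x. The vertical press was about 4–13 N at the readings I took.

- **Wheel:** after I moved the arm away, both cameras showed red's pale blue seven-pip face centred on top, with orange 6 on the far side and violet on the near side, the same as blue.
- **Counters:** red's measured position and angle matched the starting values to about 0.1 mm and 0.1°. Blue's matched to 0.3 mm, and its wheel still reads 7.
- **Other objects:** I never went near the mug, keys, loose cube or box of cubes, but I did not measure them again at the end.
- **Robot:** the gripper was at about 0.21 m height, touching nothing, when I handed the job in at about 10 s.

Two readings were slightly off. The two cameras differed by about 3 mm on where red stands, roughly what the calibration error allows. The tool tilted by about 3.5° over the strokes, with no effect on the result.

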